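# Load the two-deck specimen carrier

### The arm

A 6-joint arm with a two-finger parallel gripper is mounted at the origin on a cart in front of the work surface, level with it; the furniture and walls round the work are solid. World frame = base frame: x ahead of the robot, y to its left, z up, the work surface at z = 0. Lengths are in m, angles in rad, forces in N, time in s.
With the tool pointing down it reaches from about 0.375 to 0.9 m from the base axis. Payload 3.1 kg.
Tool frame: the origin (TCP) lies at the very end of the fingers, on their centre line; the grasp point (between the pads) lies 19 mm behind it; z points along the fingers, y is the direction in which the jaws open and shut (so a half turn about z gives the same grasp; the last joint's range is limited). The gripper opens to 85 mm and grips with 20 to 120 N. Pads are 22 mm wide; open, the fingers measure 114 mm over their backs; the gripper's body (76 mm by 85 mm) begins 54 mm behind the grasp point. The pads swing forward as they close: fully open they stand 13 mm farther back than shut.
Start: joints at [-1.329, 0.527, 1.433, -0, 1.181, -0.178], TCP at [0.255, -0.57, 0.231] pointing down, gripper open.
Joint ranges: [-3.08, 3.08], [-0.75, 2.2], [0.22, 2.44], [-1.43, 4.57], [0, 2.65], [-2.85, 2.85]. Speed limits (rad/s): [2.79, 2.79, 3.14, 3.14, 3.14, 3.14].

### API

Orientations are given as a unit quaternion [x, y, z, w].
In Python, from station import manip gives the robot as it stands. The module is installed in compiled form; this text tells all that it offers.
- The arm moves only by the tool send_rows, never from a script. Its argument "commands" is a list of rows, each an object with "delta_pos": the shift along the world's x, y, z in cm, a list of three; "yaw": the turn about the world's z in rad. A call has 1 to 10 rows; each row shifts and turns the pose as measured when the row begins; what a row does not reach is not made up. A row lasts 1/8 s, in which the tool goes at most 62.5 mm and 10.7 degrees, less where a joint would pass 70% of its speed; a pose out of reach is approached as far as the arm can. A call is refused whole if a number of a shift passes 6.25 or a number of a turn 0.188, either way. A call with a gripper value outside its range is refused whole. "grip" is the closure, from -1 (fully open) to 1 (shut), set as the call begins (left out, the last holds). The fingers move at their own pace and stop on an object; "force" is the grip in N (left out, the last holds). Time passes only in rows, so rows that do not move let the fingers close. It gives the time, the measured TCP pose, the force and the opening at its end, in the units of the state.
- manip.sense(): the state, without advancing time (a new reading comes with each control period).
- manip.snapshot(name): name is "scene" or "top" or "wrist"; returns the picture (480x640x3 uint8, blue, green, red); there is no depth.
- manip.get_calibration(name): a dict with "fx", "fy", "cx", "cy" (pixels), "world_to_cam" (4x4, takes a point from world to camera coordinates); the wrist camera has in their place "mount" (4x4, takes a point from camera to tool coordinates, whose origin is the TCP and whose axes are the flange's). Camera axes: x right, y down, z forward; pixel columns grow to the right and rows downward; lengths in m; the calibration is good to about 2 mm. A picture is of the moment at which its call begins: read the wrist's pose just before it. get_calibration takes no time and is no camera call.
- manip.sign_off(): hands the job in, once; it reports no verdict.
The state is a dict: "t": time; "q": joint angles; "qd": joint speeds; "tau": joint torques, N m; "tcp_pos": TCP position; "tool_rot": TCP orientation; "force": force on the tool from outside, world axes, zero at the start; "ft_torque": the same for the moment, N m; "finger_gap": opening from 0.0 (shut) to 1.0 (fully open).
Only numpy, scipy, OpenCV 4.12 (cv2) and the standard library are available. Lean on these libraries where they do the work, as an engineer would, in place of code of your own. Each camera call takes 0.05 s, during which the arm holds its last target. There are 200 camera calls.

### The job

Load the specimen carrier: stand the red-lidded pot in the red ring and the yellow-lidded pot in the yellow ring, then set the grey deck squarely over them on the two end brackets, and last lay the blue-lidded slide mailer flat and lengthwise on the deck's blue pad. Keep the pots upright and leave the white-lidded pot where it is.

Things in the scene. Friction and masses are not known exactly. Their poses are not given: they have to be found in the camera images.
- pot_red: Specimen pot, white body, RED screw lid (lid 48 mm diameter and 15 mm high, body 44 mm), 65 mm tall, about 75 g, stands loose on the worktop in a row with the other two pots and the mailer, 65 to 95 mm from middle to middle (the row runs away from the robot along the right edge). Origin: centre of its underside, z up. It is round, so its yaw does not matter.
- pot_yellow: Specimen pot like the red one but with a YELLOW screw lid (48 mm diameter, 65 mm tall). Origin: centre of its underside.
- pot_white: Specimen pot of the same size with a WHITE lid, a bystander standing in the same row as the others. Not part of the job. Origin: centre of its underside.
- mailer: Slide mailer: flat box with blue lid and white bottom, 30 x 82 x 15 mm (x, y, z), loose on the worktop, about 22 g. Origin: centre of its underside; its own y axis is its long axis.
- carrier: Lower tier of the carrier, fixed to the worktop: black base plate 94 x 182 x 8 mm (x, y, z) with an upright aluminium bracket at each end (80 mm along x, 18 mm thick, centred 82 mm from the middle along its own y axis), each with a black rubber rest on top at 84 mm height. Origin: centre of its underside; y is the long axis.
- collar_red: RED ring fixed on the carrier's base, 68 mm outside, 60 mm inside diameter, 14 mm high; 38 mm from the carrier's middle on one or other side along the carrier's y axis. Origin: its centre at its underside, which is the base's top (8 mm above the worktop), where a pot stands.
- collar_yellow: YELLOW ring of the same size, on the other side of the carrier's middle. Origin: its centre at its underside, on the base's top.
- deck: Loose upper deck lying flat on the worktop: grey plate 94 x 182 x 6 mm (x, y, z), about 0.3 kg, with a black upright grip in the middle (50 mm along x, 13 mm thick along y, its top 38 mm above the underside) and a blue pad on the half towards its own +y; dark slots mark the other half. Origin: centre of its underside. Set on the brackets it may face either way round; its underside then stands 84 mm above the worktop.
- deck_pad (a point): Centre of the deck's blue pad (88 x 36 mm, long along the deck's x axis), on the pad's top: 62 mm from the deck's middle along its +y and 7 mm above its underside. The axes are the deck's. The mailer lies on it with its long (y) axis along the deck's x axis, either way round.

How it is judged:
By the outcome, as a careful person would: the job done as asked, in the order asked, and still so for the second after the job is handed in, with the robot touching nothing.
It also fails if it takes over 104 s, if anything falls off the work surface, if the arm or the gripper's body presses on something with over 40 N, if the wrist force passes 120 N, or if a joint passes its speed limit or range.

## Working session

There is one attempt and no reset: what is moved stays moved. The work goes in short steps, Python scripts to look and compute and a tool call to move; the robot and the scene stay as the last step left them, time stands still between calls to the robot, and variables do not carry over. Pictures are saved under pics/ and viewed, about 12 in all and at most 16, crops included, and the job is handed in when it is done.

Besides the shell and the picture viewer there is one more tool, called after "Request:" as name(argument=value, ...) on one line, values as JSON. send_rows: Moves the arm, as the interface text tells. Its arguments: {"type":"object","properties":{"commands":{"type":"array","items":{"type":"object","properties":{"delta_pos":{"type":"array","items":{"type":"number"}},"yaw":{"type":"number"}}}},"grip":{"type":"number"},"force":{"type":"number"}},"required":["commands"]}

```bash
mkdir -p pics; python3 - <<'E'
from station import manip
import cv2,json
s=manip.sense();print({k:s[k] for k in('t','tcp_pos','tool_rot','force','finger_gap')})
for n in('scene','top'):
    cv2.imwrite(f'pics/{n}0.png',manip.snapshot(n));print(n,manip.get_calibration(n))
print(manip.get_calibration('wrist'))
E
```

```text
{'t': 0.0, 'tcp_pos': array([ 0.25517093, -0.56975927,  0.23034617]), 'tool_rot': array([ 9.77944504e-01,  2.08862104e-01, -2.44674027e-05, -1.08056638e-03]), 'force': array([1.23144766, 0.12509831, 0.69737508]), 'finger_gap': 0.9982560552119949}
scene {'fx': 519.0856712983265, 'fy': 519.0856712983265, 'cx': 318.2497648427946, 'cy': 237.62843711672167, 'world_to_cam': array([[ 0.69327448, -0.72065458, -0.00524083, -0.48338673],
       [-0.51751638, -0.4927669 , -0.69954098,  0.15516792],
       [ 0.5015449 ,  0.48768613, -0.71457327,  0.7669053 ],
       [ 0.        ,  0.        ,  0.        ,  1.        ]])}
top {'fx': 527.2750821063312, 'fy': 527.2750821063312, 'cx': 320.926094895211, 'cy': 239.35602921357824, 'world_to_cam': array([[ 0.02100729, -0.99967454,  0.0144745 , -0.22769711],
       [-0.99722037, -0.0219865 , -0.0711908 ,  0.46937734],
       [ 0.07148587, -0.01293874, -0.99735769,  0.86852954],
       [ 0.        ,  0.        ,  0.        ,  1.        ]])}
{'fx': 427.5554171569699, 'fy': 427.5554171569699, 'cx': 319.3752593571056, 'cy': 239.14736425917127, 'mount': array([[ 1.06293095e-03, -9.57200527e-01, -2.89423602e-01,
         7.37354593e-02],
       [ 9.99999381e-01,  9.22487111e-04,  6.21667145e-04,
         2.64607290e-04],
       [-3.28070577e-04, -2.89424084e-01,  9.57200915e-01,
        -1.44211773e-01],
       [ 0.00000000e+00,  0.00000000e+00,  0.00000000e+00,
         1.00000000e+00]])}
```

View pics/top0.png

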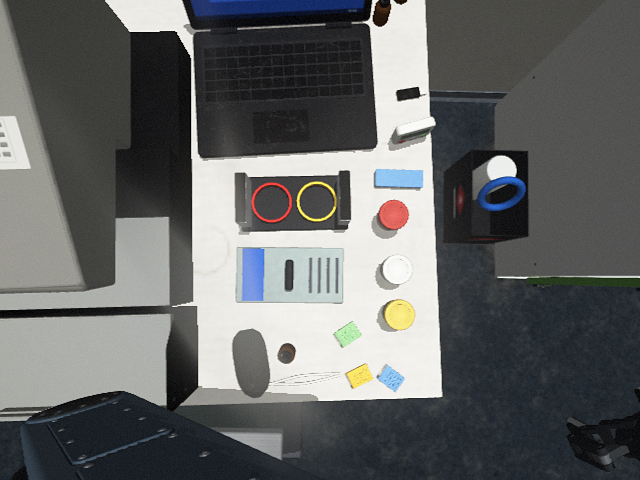

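View pics/scene0.png

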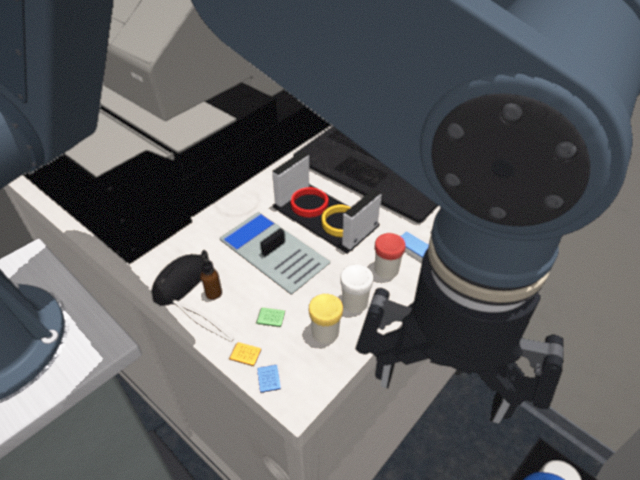

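Top view: red lid (394,215), white (397,269), yellow (400,315), mailer (398,179), red ring (272,202), yellow ring (317,202), deck grip (290,275) with the pad to the left (+y). The scene view agrees. The long axes all run roughly along world y.

```bash
cat > h.py <<'E'
from station import manip
import cv2,numpy as np
from scipy.spatial.transform import Rotation as R
def cam(n,s=None):
    c=manip.get_calibration(n);K=(c['fx'],c['fy'],c['cx'],c['cy'])
    if n=='wrist':
        T=np.eye(4);T[:3,:3]=R.from_quat(s['tool_rot']).as_matrix();T[:3,3]=s['tcp_pos'];return K,T@c['mount']
    return K,np.linalg.inv(c['world_to_cam'])
def ray(K,T,uv,z):
    d=T[:3,:3]@np.array([(uv[0]-K[2])/K[0],(uv[1]-K[3])/K[1],1]);o=T[:3,3]
    return o+d*(z-o[2])/d[2]
HSV={'red':[(0,130,80),(6,255,255),(174,130,80),(180,255,255)],'yellow':[(20,130,100),(34,255,255)],
 'blue':[(95,90,90),(112,255,255)],'pad':[(110,130,80),(125,255,255)],'deck':[(75,8,90),(105,70,200)]}
def mask(im,c):
    h=cv2.cvtColor(im,cv2.COLOR_BGR2HSV);v=HSV[c];m=np.zeros(h.shape[:2],np.uint8)
    for i in range(0,len(v),2): m|=cv2.inRange(h,v[i],v[i+1])
    return m
def blobs(m,amin=150):
    cs,_=cv2.findContours(m,cv2.RETR_EXTERNAL,cv2.CHAIN_APPROX_NONE)
    return sorted([c for c in cs if cv2.contourArea(c)>amin],key=cv2.contourArea,reverse=True)
def rect_at(K,T,c,z):
    p=np.array([ray(K,T,q[0],z)[:2] for q in c],np.float32)*1000
    return cv2.minAreaRect(p)
def snap(n,name=None):
    s=manip.sense();im=manip.snapshot(n)
    if name:cv2.imwrite(f'pics/{name}.png',im)
    return im,*cam(n,s),s
E
python3 - <<'E'
from h import *
im,K,T,s=snap('top')
print('cam',T[:3,3])
for c,z in(('red',.065),('red',.022),('yellow',.065),('yellow',.022),('blue',.015),('pad',.007),('deck',.006)):
    for b in blobs(mask(im,c)):
        r=rect_at(K,T,b,z);m=b[:,0].mean(0)
        print(c,z,m.round(),[np.round(x,1) for x in r])
E
```

```text
cam [ 0.41076835 -0.20606536  0.90294577]
red 0.065 [271. 202.] [array([ 528.9, -136.3]), array([64.2, 63.6]), np.float64(28.0)]
red 0.065 [393. 214.] [array([ 514.1, -331.6]), array([45.2, 45. ]), np.float64(0.8)]
red 0.022 [271. 202.] [array([ 535. , -132.8]), array([67.5, 66.9]), np.float64(28.0)]
red 0.022 [393. 214.] [array([ 519.4, -338. ]), array([47.5, 47.3]), np.float64(0.8)]
yellow 0.065 [316. 201.] [array([ 531.9, -208.2]), array([64.8, 63.7]), np.float64(46.1)]
yellow 0.065 [359. 375.] [array([ 258.7, -281.6]), array([26.3, 34.1]), np.float64(27.2)]
yellow 0.022 [316. 201.] [array([ 538.2, -208.3]), array([68.1, 67. ]), np.float64(46.1)]
yellow 0.022 [359. 375.] [array([ 250.9, -285.5]), array([27.6, 35.9]), np.float64(27.2)]
blue 0.015 [282.   5.] [array([ 878.7, -148.6]), array([ 25.2, 268.2]), np.float64(1.7)]
blue 0.015 [501. 193.] [array([ 560.7, -524.6]), array([53.5, 84.5]), np.float64(19.6)]
blue 0.015 [253. 274.] [array([ 413.7, -104. ]), array([87.1, 35.2]), np.float64(1.7)]
blue 0.015 [399. 178.] [array([ 582.2, -347.7]), array([80.8, 29.1]), np.float64(89.5)]
blue 0.015 [391. 378.] [array([ 246.2, -338.6]), array([34.7, 26.7]), np.float64(54.6)]
pad 0.007 [276.   5.] [array([ 881.6, -131.5]), array([ 27.2, 303.9]), np.float64(1.7)]
pad 0.007 [257. 271.] [array([ 413. , -106.5]), array([86.3, 28.8]), np.float64(1.7)]
pad 0.007 [493. 190.] [array([ 565.6, -513.8]), array([36.7, 70.2]), np.float64(48.9)]
deck 0.006 [289. 275.] [array([ 413.3, -164.8]), array([54.2, 17. ]), np.float64(1.4)]
```

Request:
send_rows(commands=[{"delta_pos": [4.2,4.0,-0.3],"yaw": -0.07},{"delta_pos": [4.2,4.0,-0.3],"yaw": -0.07},{"delta_pos": [4.2,4.0,-0.3],"yaw": -0.07},{"delta_pos": [4.2,4.0,-0.3],"yaw": -0.07},{"delta_pos": [4.2,4.0,-0.3],"yaw": -0.07},{"delta_pos": [4.2,3.5,-0.3],"yaw": -0.07},{"delta_pos": [0,0,0],"yaw": 0},{"delta_pos": [0,0,0],"yaw": 0}], grip=-1, force=40)

```text
t: 1.15
tcp_pos: [0.5119, -0.3279, 0.2095]
tool_rot: [1.0, -0.008, -0.001, -0.001]
force: [0.7, 0.3, 0.3]
finger_gap: 1.001
```

```bash
python3 - <<'E'
from h import *
im,K,T,s=snap('wrist','w1')
print(s['tcp_pos'],R.from_quat(s['tool_rot']).as_matrix()[:2,0],s['q'],s['force'])
for c,z in(('red',.065),('yellow',.065),('blue',.015)):
    for b in blobs(mask(im,c),400):
        r=rect_at(K,T,b,z);print(c,b[:,0].mean(0).round(),[np.round(x,1) for x in r])
E
```

```text
[ 0.5118993  -0.32790923  0.2094845 ] [ 0.99986713 -0.01616956] [-7.53436574e-01  5.30338924e-01  1.49750642e+00  2.15731464e-04
  1.11671276e+00  8.33437339e-01] [0.67665235 0.27747134 0.29439255]
red [ 71. 180.] [array([ 541.3, -160.7]), array([63.9, 59.2]), np.float64(89.1)]
red [327. 215.] [array([ 515.2, -332.8]), array([49.1, 46.6]), np.float64(7.6)]
yellow [342. 405.] [array([ 358.6, -344.6]), array([46.6, 55. ]), np.float64(89.2)]
yellow [151. 175.] [array([ 543.8, -216.5]), array([59.7, 43.9]), np.float64(2.7)]
blue [345. 113.] [array([ 582.6, -348.8]), array([81.3, 29.1]), np.float64(89.1)]
blue [ 70. 314.] [array([ 416.1, -108.6]), array([87. , 35.8]), np.float64(0.6)]
blue [521.  66.] [array([ 614. , -478.6]), array([27.9, 50.9]), np.float64(17.3)]
```

View pics/w1.png

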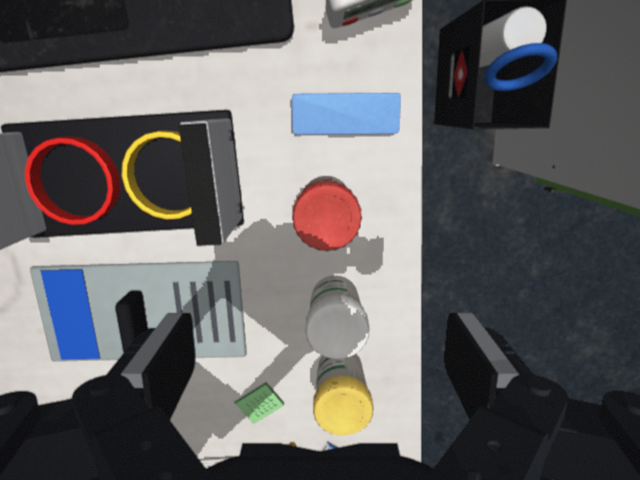

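Wrist view: red lid centre (327,215) gives (515,-333) mm, which matches the top camera. Descending with the jaws along y.

Request:
send_rows(commands=[{"delta_pos": [0.3,-0.4,-4],"yaw": 0.016},{"delta_pos": [0,0,-4],"yaw": 0},{"delta_pos": [0,0,-4],"yaw": 0},{"delta_pos": [0,0,-3],"yaw": 0},{"delta_pos": [0,0,-1.5],"yaw": 0},{"delta_pos": [0,0,0],"yaw": 0}])

```text
t: 1.95
tcp_pos: [0.5098, -0.3416, 0.0424]
tool_rot: [1.0, -0.006, 0.001, 0.001]
force: [1.3, -0.4, -0.1]
finger_gap: 1.0
```

Request:
send_rows(commands=[{"delta_pos": [0.5,0.95,-0.5],"yaw": 0},{"delta_pos": [0,0,0],"yaw": 0},{"delta_pos": [0,0,0],"yaw": 0}])

```text
t: 2.33
tcp_pos: [0.5167, -0.3333, 0.0402]
tool_rot: [1.0, -0.007, 0.003, 0.003]
force: [-0.3, -0.5, -0.2]
finger_gap: 1.0
```

Request:
send_rows(commands=[{"delta_pos": [-0.2,0.1,-0.3],"yaw": 0},{"delta_pos": [0,0,0],"yaw": 0}])

```text
t: 2.58
tcp_pos: [0.5151, -0.3323, 0.0381]
tool_rot: [1.0, -0.006, 0.004, 0.004]
force: [0.5, 0.4, -0.0]
finger_gap: 0.998
```

Request:
send_rows(commands=[{"delta_pos": [0,0,0],"yaw": 0},{"delta_pos": [0,0,0],"yaw": 0},{"delta_pos": [0,0,0],"yaw": 0},{"delta_pos": [0,0,0],"yaw": 0},{"delta_pos": [0,0,0],"yaw": 0}], grip=1, force=40)

```text
t: 3.2
tcp_pos: [0.5152, -0.3323, 0.0385]
tool_rot: [1.0, -0.006, 0.004, 0.004]
force: [-0.2, 0.3, 2.1]
finger_gap: 0.545
```

Request:
send_rows(commands=[{"delta_pos": [0,0,2],"yaw": 0},{"delta_pos": [0,0,4],"yaw": 0},{"delta_pos": [0,0,4],"yaw": 0},{"delta_pos": [0,0,3],"yaw": 0.1},{"delta_pos": [0.2,2,0],"yaw": 0.17},{"delta_pos": [0.2,2.5,0],"yaw": 0.17},{"delta_pos": [0.2,2.5,0],"yaw": 0.17},{"delta_pos": [0.3,2.5,0],"yaw": 0.17},{"delta_pos": [0.3,2.5,0],"yaw": 0.17},{"delta_pos": [0.3,2.5,0],"yaw": 0.17}])

```text
t: 4.45
tcp_pos: [0.5308, -0.1868, 0.184]
tool_rot: [0.842, 0.54, 0.01, 0.007]
force: [0.1, 0.2, -0.9]
finger_gap: 0.545
```

Request:
send_rows(commands=[{"delta_pos": [0.3,2.5,0],"yaw": 0.17},{"delta_pos": [0.3,2,0],"yaw": 0.17},{"delta_pos": [0,0,0],"yaw": 0.09},{"delta_pos": [0,0,0],"yaw": 0}])

```text
t: 4.95
tcp_pos: [0.537, -0.1384, 0.1888]
tool_rot: [0.701, 0.713, 0.012, 0.007]
force: [-0.3, -1.0, -1.0]
finger_gap: 0.544
```

```bash
python3 - <<'E'
from h import *
im,K,T,s=snap('wrist','w2')
print(s['tcp_pos'],R.from_quat(s['tool_rot']).as_matrix()[:2,0],s['q'],s['force'])
for n in('wrist','top'):
  if n=='top': im,K,T,s=snap('top')
  for c,z in(('red',.022),('yellow',.022),('yellow',.065)):
    for b in blobs(mask(im,c),400):
        r=rect_at(K,T,b,z);print(n,c,b[:,0].mean(0).round(),[np.round(x,1) for x in r])
E
```

```text
[ 0.53703255 -0.13837665  0.18875172] [-0.01755394  0.99981728] [-0.46407368  0.47996323  1.67205087  0.02301607  0.96971486 -0.49435699] [-0.34350124 -0.99346899 -0.98483928]
wrist red [319. 349.] [array([ 544.6, -254.4]), array([137.3, 123.4]), np.float64(88.3)]
wrist red [279. 212.] [array([ 513.9, -136.6]), array([26.4, 59. ]), np.float64(12.9)]
wrist red [343. 206.] [array([ 557.2, -132.5]), array([56.1, 23.7]), np.float64(88.9)]
top yellow [316. 201.] [array([ 538.6, -207.9]), array([67.9, 67.4]), np.float64(1.3)]
top yellow [316. 201.] [array([ 532.3, -207.8]), array([64.6, 64.1]), np.float64(1.3)]
```

View pics/w2.png

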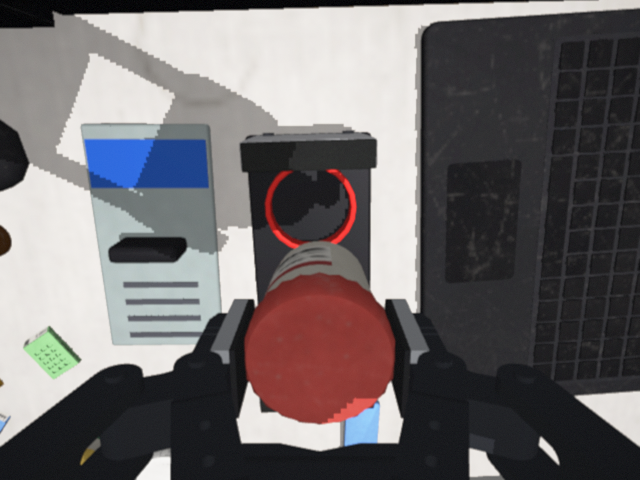

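Wrist view: the pot is held upright and the red ring is just ahead of it (centre about (310,208)). Lowering to above the ring, then checking.

Request:
send_rows(commands=[{"delta_pos": [-0.3,0.5,-2],"yaw": 0},{"delta_pos": [0,0,-3],"yaw": 0},{"delta_pos": [0,0,-3],"yaw": 0},{"delta_pos": [0,0,-1],"yaw": 0},{"delta_pos": [0,0,0],"yaw": 0}])

```text
t: 5.68
tcp_pos: [0.5355, -0.1363, 0.0989]
tool_rot: [0.704, 0.71, 0.013, 0.009]
force: [0.5, 0.3, -1.2]
finger_gap: 0.546
```

Request:
send_rows(commands=[{"delta_pos": [-0.15,0.3,-1.5],"yaw": 0},{"delta_pos": [0,0,-1.5],"yaw": 0},{"delta_pos": [0,0,-1],"yaw": 0},{"delta_pos": [0,0,0],"yaw": 0},{"delta_pos": [0,0,0],"yaw": 0}])

```text
t: 6.3
tcp_pos: [0.5355, -0.1339, 0.0582]
tool_rot: [0.704, 0.71, 0.014, 0.012]
force: [0.2, 1.5, -1.0]
finger_gap: 0.544
```

Request:
send_rows(commands=[{"delta_pos": [-0.1,0,-0.6],"yaw": 0},{"delta_pos": [0,0,-0.4],"yaw": 0},{"delta_pos": [0,0,0],"yaw": 0},{"delta_pos": [0,0,0],"yaw": 0}])

```text
t: 6.8
tcp_pos: [0.5349, -0.1341, 0.0482]
tool_rot: [0.704, 0.71, 0.014, 0.012]
force: [0.1, -0.1, -0.9]
finger_gap: 0.545
```

Request:
send_rows(commands=[{"delta_pos": [0,0,-0.15],"yaw": 0},{"delta_pos": [0,0,-0.1],"yaw": 0},{"delta_pos": [0,0,0],"yaw": 0}])

```text
t: 7.18
tcp_pos: [0.5353, -0.1344, 0.0471]
tool_rot: [0.704, 0.71, 0.014, 0.013]
force: [0.6, -0.4, -2.0]
finger_gap: 0.546
```

Request:
send_rows(commands=[{"delta_pos": [0,0,-0.15],"yaw": 0},{"delta_pos": [0,0,0],"yaw": 0}])

```text
t: 7.42
tcp_pos: [0.5356, -0.1346, 0.0471]
tool_rot: [0.704, 0.71, 0.014, 0.014]
force: [-0.1, 0.1, -1.0]
finger_gap: 0.543
```

Request:
send_rows(commands=[{"delta_pos": [0,0,0],"yaw": 0},{"delta_pos": [0,0,0],"yaw": 0},{"delta_pos": [0,0,0],"yaw": 0},{"delta_pos": [0,0,0],"yaw": 0}], grip=-1)

```text
t: 7.92
tcp_pos: [0.5359, -0.1347, 0.0465]
tool_rot: [0.704, 0.71, 0.014, 0.014]
force: [0.7, -0.1, -0.6]
finger_gap: 0.997
```

Request:
send_rows(commands=[{"delta_pos": [0,0,2],"yaw": 0},{"delta_pos": [0,0,4],"yaw": 0},{"delta_pos": [0,0,5],"yaw": 0},{"delta_pos": [0,0,4],"yaw": -0.17},{"delta_pos": [-2,-2.5,0],"yaw": -0.17},{"delta_pos": [-2,-2.5,0],"yaw": -0.17},{"delta_pos": [-2,-2.5,0],"yaw": -0.17},{"delta_pos": [-2,-2.5,0],"yaw": -0.17},{"delta_pos": [-2,-2.5,0],"yaw": -0.17},{"delta_pos": [-2,-2.5,0],"yaw": -0.17}])

```text
t: 9.18
tcp_pos: [0.4125, -0.2867, 0.2011]
tool_rot: [0.984, 0.176, 0.006, 0.02]
force: [0.7, -0.9, 0.3]
finger_gap: 1.001
```

Request:
send_rows(commands=[{"delta_pos": [-2,-2.5,0],"yaw": -0.17},{"delta_pos": [-1.5,-2,0],"yaw": -0.17},{"delta_pos": [-0.5,-0.5,0],"yaw": -0.03},{"delta_pos": [0,0,0],"yaw": 0}])

```text
t: 9.68
tcp_pos: [0.3698, -0.3388, 0.2009]
tool_rot: [1.0, -0.014, 0.002, 0.021]
force: [-0.4, -0.4, -0.8]
finger_gap: 1.0
```

```bash
python3 - <<'E'
from h import *
im,K,T,s=snap('wrist','w3')
print(s['tcp_pos'],R.from_quat(s['tool_rot']).as_matrix()[:2],s['force'])
for n in('wrist','top'):
  if n=='top': im,K,T,s=snap('top','t3')
  for c,z in(('red',.073),('yellow',.022),('yellow',.065)):
    for b in blobs(mask(im,c),400):
        r=rect_at(K,T,b,z);print(n,c,z,b[:,0].mean(0).round(),[np.round(x,1) for x in r])
E
```

```text
[ 0.36980393 -0.33884299  0.20088412] [[ 0.99958424 -0.02868298  0.00293745]
 [-0.02853724 -0.99873794 -0.04132987]] [-0.36291152 -0.36352691 -0.76164888]
wrist yellow 0.022 [319. 243.] [array([ 342.7, -345.9]), array([54.1, 56.4]), np.float64(87.5)]
wrist yellow 0.022 [259. 343.] [array([ 256.6, -290. ]), array([27. , 34.8]), np.float64(27.3)]
wrist yellow 0.022 [101.  13.] [array([ 510.2, -204.3]), array([47.2, 11.8]), np.float64(82.8)]
wrist yellow 0.065 [319. 243.] [array([ 356.1, -344.5]), array([46.9, 48.9]), np.float64(87.5)]
wrist yellow 0.065 [259. 343.] [array([ 281.4, -296. ]), array([23.4, 30.2]), np.float64(27.3)]
wrist yellow 0.065 [101.  13.] [array([ 501.3, -221.7]), array([40.9, 10.2]), np.float64(82.8)]
top red 0.073 [271. 202.] [array([ 527.9, -137.3]), array([64. , 63.3]), np.float64(64.6)]
top yellow 0.022 [316. 201.] [array([ 538.6, -207.9]), array([67.9, 67.4]), np.float64(1.3)]
top yellow 0.065 [316. 201.] [array([ 532.3, -207.8]), array([64.6, 64.1]), np.float64(1.3)]
```

View pics/w3.png

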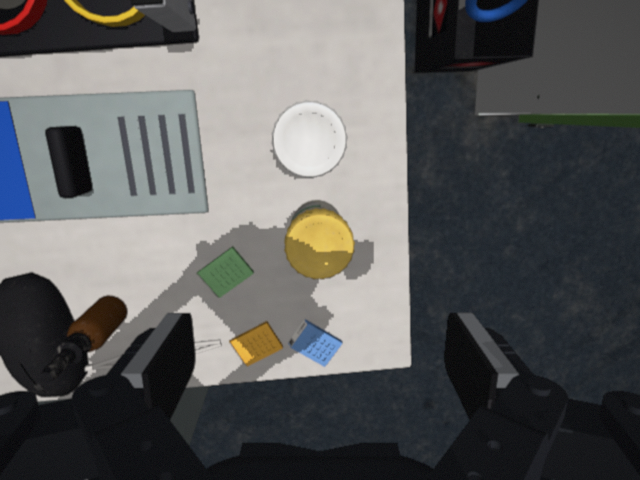

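Wrist view: the yellow lid centre (319,243) gives (356,-345) mm, and the white pot is undisturbed. The tool has built up a tilt of about 2.4°, which I'll track. Descending.

Request:
send_rows(commands=[{"delta_pos": [-1.2,-0.2,-5],"yaw": 0.028},{"delta_pos": [0,0,-5],"yaw": 0},{"delta_pos": [0,0,-1],"yaw": 0},{"delta_pos": [0,0,0],"yaw": 0}])

```text
t: 10.28
tcp_pos: [0.3618, -0.3398, 0.0908]
tool_rot: [1.0, 0.005, 0.004, 0.023]
force: [-0.3, -0.3, 0.3]
finger_gap: 1.001
```

```bash
cat > st.py <<'E'
from h import *
s=manip.sense();M=R.from_quat(s['tool_rot']).as_matrix()
print('tcp',(s['tcp_pos']*1000).round(1),'yaw',np.arctan2(M[1,0],M[0,0]).round(3),'tilt',M[:2,2].round(4),'q',s['q'].round(3),'F',s['force'].round(1))
E
python3 st.py
```

```text
tcp [ 361.8 -339.8   90.8] yaw 0.011 tilt [ 0.009  -0.0466] q [-0.968  0.579  1.902 -0.033  0.618  0.619] F [-0.3 -0.3  0.3]
```

Request:
send_rows(commands=[{"delta_pos": [-0.55,-0.55,-2.5],"yaw": 0},{"delta_pos": [0,0,-2.5],"yaw": 0},{"delta_pos": [0,0,0],"yaw": 0}])

```text
t: 10.65
tcp_pos: [0.36, -0.3485, 0.0452]
tool_rot: [1.0, 0.007, 0.008, 0.028]
force: [0.4, 0.2, 0.2]
finger_gap: 1.0
```

Request:
send_rows(commands=[{"delta_pos": [-0.4,0.3,-0.6],"yaw": 0},{"delta_pos": [0,0,0],"yaw": 0}])

```text
t: 10.9
tcp_pos: [0.3571, -0.3467, 0.0417]
tool_rot: [0.999, 0.007, 0.009, 0.03]
force: [0.5, 0.5, -0.5]
finger_gap: 1.0
```

Request:
send_rows(commands=[{"delta_pos": [0,0,0],"yaw": 0},{"delta_pos": [0,0,0],"yaw": 0},{"delta_pos": [0,0,0],"yaw": 0},{"delta_pos": [0,0,0],"yaw": 0}], grip=1, force=40)

```text
t: 11.4
tcp_pos: [0.3578, -0.3474, 0.0437]
tool_rot: [0.999, 0.008, 0.01, 0.032]
force: [0.6, -0.2, -1.0]
finger_gap: 0.546
```

```bash
python3 st.py
```

```text
tcp [ 357.8 -347.4   43.7] yaw 0.016 tilt [ 0.0206 -0.0634] q [-0.984  0.671  1.933 -0.039  0.474  0.606] F [ 0.6 -0.2 -1. ]
```

Request:
send_rows(commands=[{"delta_pos": [0,0,2],"yaw": 0},{"delta_pos": [0,0,4],"yaw": 0},{"delta_pos": [0,0,5],"yaw": 0},{"delta_pos": [0,0,3],"yaw": -0.1},{"delta_pos": [1.8,1.4,0],"yaw": -0.16},{"delta_pos": [2.2,1.7,0],"yaw": -0.16},{"delta_pos": [2.2,1.7,0],"yaw": -0.16},{"delta_pos": [2.2,1.7,0],"yaw": -0.16},{"delta_pos": [2.2,1.7,0],"yaw": -0.16},{"delta_pos": [2.2,1.7,0],"yaw": -0.16}])

```text
t: 12.65
tcp_pos: [0.4861, -0.2449, 0.1856]
tool_rot: [0.856, -0.516, -0.008, 0.031]
force: [0.2, 0.2, -0.8]
finger_gap: 0.55
```

Request:
send_rows(commands=[{"delta_pos": [2.2,1.7,0],"yaw": -0.16},{"delta_pos": [1.5,1.0,0],"yaw": -0.16},{"delta_pos": [0,0,0],"yaw": 0},{"delta_pos": [0,0,0],"yaw": 0}])

```text
t: 13.15
tcp_pos: [0.5238, -0.2152, 0.1835]
tool_rot: [0.762, -0.647, -0.015, 0.029]
force: [-0.5, 0.1, -1.3]
finger_gap: 0.548
```

```bash
python3 st.py
```

```text
tcp [ 523.8 -215.2  183.5] yaw -1.409 tilt [-0.0605 -0.0251] q [-0.559  0.528  1.596 -0.061  1.057  2.452] F [-0.5  0.1 -1.3]
```

Request:
send_rows(commands=[{"delta_pos": [0,0,0],"yaw": 0},{"delta_pos": [0,0,0],"yaw": 0},{"delta_pos": [0,0,0],"yaw": 0},{"delta_pos": [0,0,0],"yaw": 0},{"delta_pos": [0,0,0],"yaw": 0},{"delta_pos": [0,0,0],"yaw": 0},{"delta_pos": [0,0,0],"yaw": 0},{"delta_pos": [0,0,0],"yaw": 0},{"delta_pos": [0,0,0],"yaw": 0},{"delta_pos": [0,0,0],"yaw": 0}])

```text
t: 14.4
tcp_pos: [0.5219, -0.2165, 0.1836]
tool_rot: [0.762, -0.647, -0.015, 0.029]
force: [0.3, 0.2, -0.4]
finger_gap: 0.546
```

```bash
python3 st.py
```

```text
tcp [ 521.9 -216.5  183.6] yaw -1.408 tilt [-0.0616 -0.025 ] q [-0.562  0.526  1.598 -0.062  1.057  2.449] F [ 0.3  0.2 -0.4]
```

Request:
send_rows(commands=[{"delta_pos": [1.8,0.9,-1],"yaw": 0},{"delta_pos": [0,0,-3],"yaw": 0},{"delta_pos": [0,0,-3],"yaw": 0},{"delta_pos": [0,0,-1],"yaw": 0},{"delta_pos": [0,0,0],"yaw": 0}])

```text
t: 15.02
tcp_pos: [0.5456, -0.2055, 0.1002]
tool_rot: [0.762, -0.647, -0.013, 0.028]
force: [0.2, -0.2, -0.5]
finger_gap: 0.544
```

```bash
python3 st.py
```

```text
tcp [ 545.6 -205.5  100.2] yaw -1.407 tilt [-0.0568 -0.0259] q [-0.525  0.663  1.614 -0.065  0.901  2.495] F [ 0.2 -0.2 -0.5]
```

Request:
send_rows(commands=[{"delta_pos": [-0.5,-0.15,-1.5],"yaw": 0},{"delta_pos": [0,0,-1.5],"yaw": 0},{"delta_pos": [0,0,-0.7],"yaw": 0},{"delta_pos": [0,0,0],"yaw": 0},{"delta_pos": [0,0,0],"yaw": 0}])

```text
t: 15.65
tcp_pos: [0.5418, -0.2079, 0.0626]
tool_rot: [0.762, -0.647, -0.011, 0.028]
force: [0.4, 0.1, -1.0]
finger_gap: 0.543
```

```bash
python3 st.py; python3 - <<'E'
from h import *
im,K,T,s=snap('wrist','w4')
E
```

```text
tcp [ 541.8 -207.9   62.6] yaw -1.408 tilt [-0.0532 -0.028 ] q [-0.532  0.718  1.642 -0.07   0.815  2.496] F [ 0.4  0.1 -1. ]
```

View pics/w4.png

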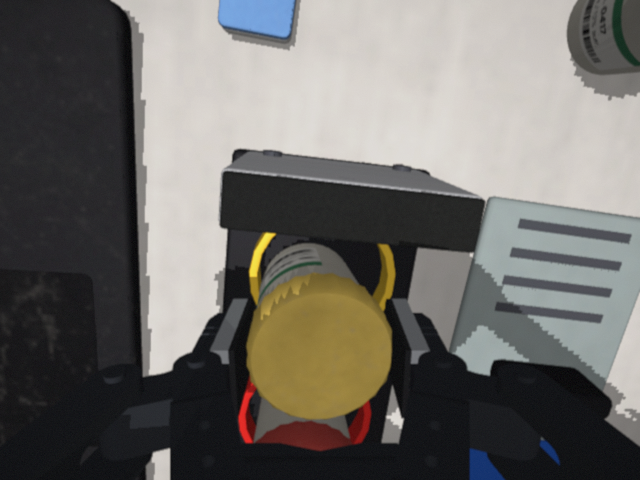

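The red pot stands in its ring at the bottom of the view. The yellow pot's foot sits inside its ring but a few mm towards +x (image left), so I'm shifting it -x while lowering.

Request:
send_rows(commands=[{"delta_pos": [-0.5,0,-0.6],"yaw": 0},{"delta_pos": [0,0,-0.5],"yaw": 0},{"delta_pos": [0,0,0],"yaw": 0}])

```text
t: 16.08
tcp_pos: [0.5369, -0.2082, 0.0519]
tool_rot: [0.762, -0.647, -0.01, 0.028]
force: [0.6, -0.5, -1.2]
finger_gap: 0.547
```

Request:
send_rows(commands=[{"delta_pos": [0,0,-0.2],"yaw": 0},{"delta_pos": [0,0,0],"yaw": 0}])

```text
t: 16.32
tcp_pos: [0.5374, -0.2089, 0.052]
tool_rot: [0.762, -0.647, -0.009, 0.028]
force: [0.5, -0.1, -1.3]
finger_gap: 0.55
```

Request:
send_rows(commands=[{"delta_pos": [0,0,-0.3],"yaw": 0},{"delta_pos": [0,0,-0.2],"yaw": 0}])

```text
t: 16.58
tcp_pos: [0.538, -0.21, 0.0515]
tool_rot: [0.762, -0.646, -0.008, 0.029]
force: [-3.5, 1.3, 14.1]
finger_gap: 0.547
```

Request:
send_rows(commands=[{"delta_pos": [0,0,0],"yaw": 0},{"delta_pos": [0,0,0],"yaw": 0},{"delta_pos": [0,0,0],"yaw": 0},{"delta_pos": [0,0,0],"yaw": 0}], grip=-1)

```text
t: 17.08
tcp_pos: [0.5383, -0.2101, 0.0511]
tool_rot: [0.762, -0.646, -0.008, 0.029]
force: [0.2, -0.2, 0.9]
finger_gap: 1.001
```

Request:
send_rows(commands=[{"delta_pos": [0,0,3],"yaw": 0},{"delta_pos": [0,0,5],"yaw": 0},{"delta_pos": [0,0,5],"yaw": 0},{"delta_pos": [0,-1,2],"yaw": 0},{"delta_pos": [0,0,0],"yaw": 0}])

```text
t: 17.7
tcp_pos: [0.5368, -0.2192, 0.2029]
tool_rot: [0.762, -0.646, -0.01, 0.029]
force: [0.2, 0.4, 0.4]
finger_gap: 1.001
```

```bash
python3 st.py; python3 - <<'E'
from h import *
im,K,T,s=snap('wrist','w5')
for c,z in(('red',.073),('red',.022),('yellow',.073),('yellow',.022),('pad',.007),('blue',.015),('deck',.006)):
    for b in blobs(mask(im,c),400):
        r=rect_at(K,T,b,z);print(c,z,b[:,0].mean(0).round(),[np.round(x,1) for x in r])
E
```

```text
tcp [ 536.8 -219.2  202.9] yaw -1.406 tilt [-0.0533 -0.0311] q [-0.552  0.516  1.55  -0.061  1.105  2.453] F [0.2 0.4 0.4]
red 0.073 [292. 315.] [array([ 537.7, -149.4]), array([57.5, 72. ]), np.float64(3.5)]
red 0.022 [292. 315.] [array([ 534.2, -123.9]), array([68.1, 85.4]), np.float64(3.5)]
yellow 0.073 [301. 230.] [array([ 540.7, -212.8]), array([57.1, 60.4]), np.float64(2.8)]
yellow 0.022 [301. 230.] [array([ 537.8, -199. ]), array([67.7, 71.6]), np.float64(2.8)]
pad 0.007 [410. 354.] [array([ 419.6, -103.5]), array([73.1, 35.9]), np.float64(0.6)]
blue 0.015 [269.  41.] [array([ 582.5, -338.1]), array([60.3, 29.5]), np.float64(89.6)]
blue 0.015 [410. 354.] [array([ 423.3, -107.7]), array([71.1, 35.9]), np.float64(0.5)]
deck 0.006 [427. 295.] [array([ 413.7, -166.5]), array([ 93.8, 181.1]), np.float64(0.9)]
```

View pics/w5.png

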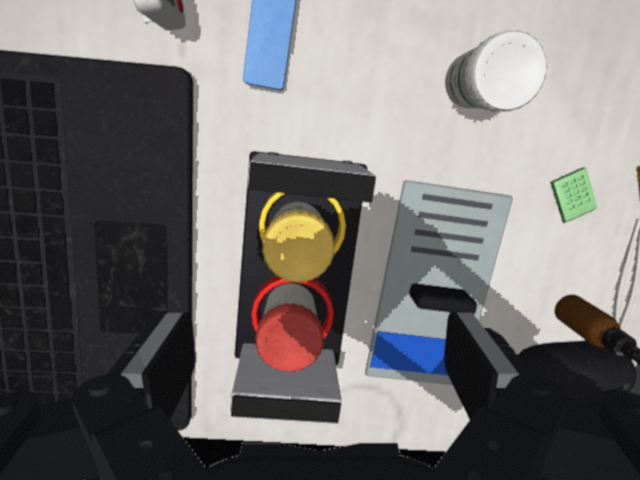

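Wrist view: both pots stand inside their rings, yellow lid (299,247) and red lid (290,335). The deck reads about (414,-166), yaw about 1°. The tool tilt has been drifting radially outward, so I'll swing the wrist round to make further drift cancel it before lifting the deck.

Request:
send_rows(commands=[{"delta_pos": [-1.3,0.5,0],"yaw": 0.185},{"delta_pos": [-1.3,0.5,0],"yaw": 0.185},{"delta_pos": [-1.3,0.5,0],"yaw": 0.185},{"delta_pos": [-1.3,0.5,0],"yaw": 0.185},{"delta_pos": [-1.3,0.5,0],"yaw": 0.185},{"delta_pos": [-1.3,0.5,0],"yaw": 0.185},{"delta_pos": [-1.3,0.5,0],"yaw": 0.185},{"delta_pos": [-1.3,0.5,0],"yaw": 0.185},{"delta_pos": [-1.3,0.5,0],"yaw": 0.185},{"delta_pos": [-1.0,0.5,0],"yaw": 0.185}])

```text
t: 19.0
tcp_pos: [0.3949, -0.1564, 0.1837]
tool_rot: [0.972, 0.234, -0.0, 0.025]
force: [0.0, 0.5, -0.2]
finger_gap: 1.002
```

Request:
send_rows(commands=[{"delta_pos": [0,0,0],"yaw": 0.185},{"delta_pos": [0,0,0],"yaw": 0.185},{"delta_pos": [0,0,0],"yaw": 0.185},{"delta_pos": [0,0,0],"yaw": 0.185},{"delta_pos": [0,0,0],"yaw": 0.185},{"delta_pos": [0,0,0],"yaw": 0.185},{"delta_pos": [0,0,0],"yaw": 0.185},{"delta_pos": [0,0,0],"yaw": 0.185},{"delta_pos": [0,0,0],"yaw": 0.185},{"delta_pos": [0,0,0],"yaw": 0.185}])

```text
t: 20.25
tcp_pos: [0.3819, -0.1439, 0.1689]
tool_rot: [0.387, 0.922, 0.01, 0.0]
force: [1.0, 1.0, 0.2]
finger_gap: 0.997
```

```bash
python3 st.py; python3 - <<'E'
from h import *
im,K,T,s=snap('top')
for c,z in(('red',.022),('yellow',.022),('pad',.007),('blue',.007),('deck',.006)):
    for b in blobs(mask(im,c),600):
        r=rect_at(K,T,b,z);print(c,z,b[:,0].mean(0).round(),[np.round(x,1) for x in r])
E
```

```text
tcp [ 381.9 -143.9  168.9] yaw 2.348 tilt [0.0086 0.0189] q [-0.651  0.351  2.022  0.029  0.773 -1.449] F [1.  1.  0.2]
red 0.022 [271. 202.] [array([ 535.1, -133.1]), array([67.7, 67.6]), np.float64(35.2)]
pad 0.007 [276.   6.] [array([ 881.6, -131.5]), array([ 27.2, 303.9]), np.float64(1.7)]
blue 0.007 [280.   5.] [array([ 882.8, -144.6]), array([ 25.4, 277.7]), np.float64(1.7)]
blue 0.007 [501. 193.] [array([ 561.9, -527.3]), array([54. , 85.9]), np.float64(22.9)]
blue 0.007 [399. 178.] [array([ 583.7, -348.9]), array([81.3, 29.4]), np.float64(89.5)]
deck 0.006 [238. 310.] [array([354.2, -91.2]), array([174.1, 173.2]), np.float64(51.9)]
deck 0.006 [273. 395.] [array([ 225.2, -161.9]), array([ 82.9, 261.7]), np.float64(55.5)]
deck 0.006 [180. 279.] [array([410.7,  12.4]), array([ 37.4, 199.8]), np.float64(43.1)]
```

Tilt is down to 0.021 rad. Turning on to yaw π over the deck and looking.

Request:
send_rows(commands=[{"delta_pos": [0.8,-0.5,0.8],"yaw": 0.165},{"delta_pos": [0.8,-0.5,0.8],"yaw": 0.165},{"delta_pos": [0.8,-0.5,0.8],"yaw": 0.165},{"delta_pos": [0.8,-0.5,0.5],"yaw": 0.165},{"delta_pos": [0.3,-0.4,0.2],"yaw": 0.165},{"delta_pos": [0,0,0],"yaw": 0}])

```text
t: 21.05
tcp_pos: [0.4124, -0.1629, 0.1932]
tool_rot: [-0.022, 1.0, 0.013, -0.013]
force: [0.1, 0.3, -0.2]
finger_gap: 1.001
```

```bash
python3 st.py; python3 - <<'E'
from h import *
im,K,T,s=snap('wrist','w6')
for c,z in(('red',.022),('yellow',.022),('pad',.007),('blue',.007),('deck',.006)):
    for b in blobs(mask(im,c),600):
        r=rect_at(K,T,b,z);print(c,z,b[:,0].mean(0).round(),[np.round(x,1) for x in r])
E
```

```text
tcp [ 412.4 -162.9  193.2] yaw -3.097 tilt [-0.0274  0.0244] q [-0.632  0.359  1.891  0.004  0.928 -2.25 ] F [ 0.1  0.3 -0.2]
red 0.022 [343. 368.] [array([ 549. , -132.4]), array([105.4,  67.9]), np.float64(1.9)]
yellow 0.022 [252. 371.] [array([ 555.4, -208.3]), array([102.5,  67.3]), np.float64(1.7)]
pad 0.007 [388. 215.] [array([ 413. , -103.7]), array([88. , 36.1]), np.float64(0.8)]
blue 0.007 [388. 215.] [array([ 413.2, -103.8]), array([88.6, 36.6]), np.float64(0.7)]
deck 0.006 [282. 207.] [array([ 413.8, -189.3]), array([ 92.8, 134.2]), np.float64(0.6)]
deck 0.006 [416. 225.] [array([419.2, -80.3]), array([ 9.9, 77.8]), np.float64(90.0)]
```

View pics/w6.png

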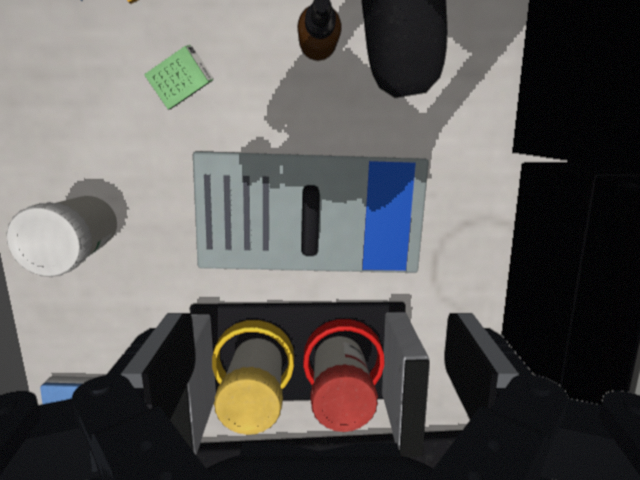

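Request:
send_rows(commands=[{"delta_pos": [0.15,-0.3,-4],"yaw": -0.03},{"delta_pos": [0,0,-4],"yaw": 0},{"delta_pos": [0,0,-4],"yaw": 0},{"delta_pos": [0,0,0],"yaw": 0}])

```text
t: 21.6
tcp_pos: [0.4123, -0.1642, 0.0693]
tool_rot: [0.001, 1.0, 0.013, -0.014]
force: [0.1, -0.1, 0.8]
finger_gap: 1.001
```

```bash
python3 st.py; python3 - <<'E'
from h import *
im=cv2.imread('pics/w6.png');g=cv2.cvtColor(im,cv2.COLOR_BGR2GRAY)
K,_=cam('top');c=manip.get_calibration('wrist');K=(c['fx'],c['fy'],c['cx'],c['cy'])
T=np.eye(4);T[:3,:3]=R.from_quat(np.array([-.022,1,.013,-.013])).as_matrix();T[:3,3]=[.4124,-.1629,.1932];T=T@c['mount']
P=[]
for u in range(215,385,3):
    col=g[285:330,u].astype(int);v=285+np.argmax(col<80)
    P.append(ray(K,T,(u,v),.008)[:2])
P=np.array(P);f=np.polyfit(P[:,1],P[:,0],1);print('front edge slope dx/dy',f,'x at y=-.17',np.polyval(f,-.1705),'resid',np.abs(np.polyval(f,P[:,1])-P[:,0]).max())
E
```

```text
tcp [ 412.3 -164.2   69.3] yaw 3.14 tilt [-0.028  0.027] q [-0.635  0.601  1.989  0.009  0.59  -2.212] F [ 0.1 -0.1  0.8]
front edge slope dx/dy [-0.0428656   0.48113741] x at y=-.17 0.4884459924005006 resid 0.0007779615006526797
```

Request:
send_rows(commands=[{"delta_pos": [0.15,-0.2,-2.5],"yaw": 0.01},{"delta_pos": [0,0,-2],"yaw": 0},{"delta_pos": [0,0,-0.8],"yaw": 0},{"delta_pos": [0,0,0],"yaw": 0}])

```text
t: 22.1
tcp_pos: [0.4156, -0.1671, 0.0189]
tool_rot: [-0.001, 1.0, 0.012, -0.012]
force: [-0.5, 1.3, 0.2]
finger_gap: 1.003
```

```bash
python3 st.py
```

```text
tcp [ 415.6 -167.1   18.9] yaw -3.14 tilt [-0.0237  0.0235] q [-0.636  0.713  2.     0.011  0.462 -2.218] F [-0.5  1.3  0.2]
```

Request:
send_rows(commands=[{"delta_pos": [-0.15,0.1,-0.5],"yaw": 0.012},{"delta_pos": [0,0,0],"yaw": 0}])

```text
t: 22.35
tcp_pos: [0.4148, -0.1665, 0.0153]
tool_rot: [-0.007, 1.0, 0.011, -0.011]
force: [-0.0, -1.3, 0.2]
finger_gap: 1.002
```

Request:
send_rows(commands=[{"delta_pos": [0,0,0],"yaw": 0},{"delta_pos": [0,0,0],"yaw": 0},{"delta_pos": [0,0,0],"yaw": 0},{"delta_pos": [0,0,0],"yaw": 0},{"delta_pos": [0,0,0],"yaw": 0},{"delta_pos": [0,0,0],"yaw": 0}], grip=1, force=70)

```text
t: 23.1
tcp_pos: [0.4151, -0.1666, 0.0165]
tool_rot: [-0.007, 1.0, 0.01, -0.01]
force: [-0.9, 0.2, 1.8]
finger_gap: 0.135
```

```bash
python3 st.py
```

```text
tcp [ 415.1 -166.6   16.5] yaw -3.128 tilt [-0.0201  0.0203] q [-0.635  0.717  2.006  0.01   0.447 -2.229] F [-0.9  0.2  1.8]
```

Request:
send_rows(commands=[{"delta_pos": [0,0,2],"yaw": 0},{"delta_pos": [0,0,4],"yaw": 0},{"delta_pos": [0,0,4],"yaw": 0},{"delta_pos": [0,0,3],"yaw": 0},{"delta_pos": [0,0,0],"yaw": 0}])

```text
t: 23.72
tcp_pos: [0.4132, -0.1653, 0.1473]
tool_rot: [-0.007, 1.0, 0.012, -0.013]
force: [-0.1, 0.3, -3.7]
finger_gap: 0.136
```

```bash
python3 st.py
```

```text
tcp [ 413.2 -165.3  147.3] yaw -3.128 tilt [-0.0255  0.0248] q [-0.636  0.443  1.933  0.007  0.8   -2.225] F [-0.1  0.3 -3.7]
```

Request:
send_rows(commands=[{"delta_pos": [2.4,-0.1,0.4],"yaw": 0.01},{"delta_pos": [3,-0.2,0],"yaw": 0.01},{"delta_pos": [3,-0.2,0],"yaw": 0.01},{"delta_pos": [2.5,-0.1,0],"yaw": 0},{"delta_pos": [1.0,0,0],"yaw": 0},{"delta_pos": [0,0,0],"yaw": 0}])

```text
t: 24.48
tcp_pos: [0.5282, -0.1675, 0.1403]
tool_rot: [-0.022, 0.999, 0.018, -0.022]
force: [0.7, -0.0, -3.0]
finger_gap: 0.136
```

```bash
python3 st.py; python3 - <<'E'
from h import *
im,K,T,s=snap('wrist','w7');z0=s['tcp_pos'][2]-.0165
for n in('wrist','top'):
  if n=='top': im,K,T,s=snap('top','t7')
  for c,z in(('pad',z0+.007),('blue',z0+.007),('deck',z0+.006)):
    for b in blobs(mask(im,c),600):
        r=rect_at(K,T,b,z);print(n,c,b[:,0].mean(0).round(),[np.round(x,1) for x in r])
a=cv2.imread('pics/w7.png');b=im;cv2.imwrite('pics/v7.png',np.hstack([cv2.resize(a,(400,300)),b[120:420,150:550]]))
E
```

```text
tcp [ 528.2 -167.5  140.3] yaw -3.098 tilt [-0.0454  0.0353] q [-0.513  0.576  1.657  0.01   0.966 -2.133] F [ 0.7 -0.  -3. ]
wrist pad [482. 280.] [array([ 522.7, -104.1]), array([84.1, 37.5]), np.float64(2.1)]
wrist blue [482. 280.] [array([ 522.5, -104.3]), array([84.5, 37.8]), np.float64(1.9)]
wrist blue [ 44. 306.] [array([ 531.1, -273.3]), array([34.5, 17.3]), np.float64(89.6)]
wrist deck [303. 274.] [array([ 525.8, -166.7]), array([ 93.5, 182.7]), np.float64(1.7)]
top pad [276.   6.] [array([ 816.5, -141.8]), array([ 23.5, 261.9]), np.float64(1.7)]
top blue [276.   6.] [array([ 817.7, -155.4]), array([ 21.9, 234.6]), np.float64(1.7)]
top blue [501. 193.] [array([ 541.2, -483. ]), array([46.5, 73.4]), np.float64(19.6)]
top blue [399. 178.] [array([ 559.9, -329.2]), array([70.2, 25.4]), np.float64(89.6)]
top deck [262. 219.] [array([484.5, -98.2]), array([121. , 176.2]), np.float64(60.4)]
top deck [284. 121.] [array([ 641.6, -157.7]), array([145.7,  38.3]), np.float64(57.7)]
```

View pics/v7.png

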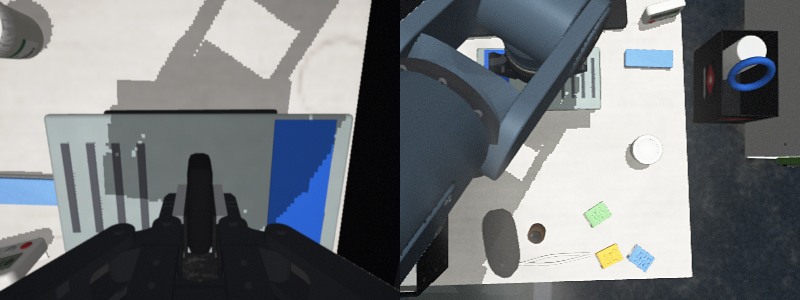

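Request:
send_rows(commands=[{"delta_pos": [1.0,-0.35,-0.5],"yaw": 0},{"delta_pos": [0,0,-1.5],"yaw": 0},{"delta_pos": [0,0,-0.4],"yaw": 0},{"delta_pos": [0,0,0],"yaw": 0}])

```text
t: 25.08
tcp_pos: [0.5356, -0.1709, 0.1146]
tool_rot: [-0.021, 0.999, 0.019, -0.024]
force: [0.1, 0.0, -1.9]
finger_gap: 0.137
```

```bash
python3 st.py
```

```text
tcp [ 535.6 -170.9  114.6] yaw -3.099 tilt [-0.0484  0.0368] q [-0.512  0.624  1.65   0.01   0.927 -2.131] F [ 0.1  0.  -1.9]
```

Request:
send_rows(commands=[{"delta_pos": [0.3,-0.05,-0.3],"yaw": 0},{"delta_pos": [0,0,-0.4],"yaw": 0},{"delta_pos": [0,0,0],"yaw": 0}])

```text
t: 25.45
tcp_pos: [0.5389, -0.1715, 0.1074]
tool_rot: [-0.021, 0.999, 0.019, -0.024]
force: [-0.5, 0.2, -2.1]
finger_gap: 0.132
```

Request:
send_rows(commands=[{"delta_pos": [0,0,-0.3],"yaw": 0},{"delta_pos": [0,0,-0.2],"yaw": 0}])

```text
t: 25.7
tcp_pos: [0.5391, -0.1713, 0.1028]
tool_rot: [-0.021, 0.999, 0.019, -0.023]
force: [-2.0, 2.7, 3.9]
finger_gap: 0.134
```

```bash
python3 st.py
```

```text
tcp [ 539.1 -171.3  102.8] yaw -3.099 tilt [-0.0473  0.0365] q [-0.51   0.646  1.649  0.011  0.906 -2.129] F [-2.   2.7  3.9]
```

Request:
send_rows(commands=[{"delta_pos": [0,0,-0.2],"yaw": 0},{"delta_pos": [0,0,-0.1],"yaw": 0}])

```text
t: 25.95
tcp_pos: [0.5392, -0.171, 0.102]
tool_rot: [-0.021, 0.999, 0.018, -0.023]
force: [-2.8, 1.3, 6.1]
finger_gap: 0.135
```

Request:
send_rows(commands=[{"delta_pos": [0,0,0],"yaw": 0},{"delta_pos": [0,0,0],"yaw": 0},{"delta_pos": [0,0,0],"yaw": 0}], grip=-0.3)

```text
t: 26.32
tcp_pos: [0.5403, -0.1716, 0.1028]
tool_rot: [-0.021, 0.999, 0.017, -0.021]
force: [-0.3, 0.0, -0.8]
finger_gap: 0.652
```

Request:
send_rows(commands=[{"delta_pos": [0,0,3],"yaw": 0},{"delta_pos": [0,0,5],"yaw": 0},{"delta_pos": [0,0,4],"yaw": 0},{"delta_pos": [0,0,0],"yaw": 0}])

```text
t: 26.82
tcp_pos: [0.5396, -0.1716, 0.2246]
tool_rot: [-0.021, 0.999, 0.018, -0.023]
force: [0.1, -0.2, -0.6]
finger_gap: 0.648
```

```bash
python3 st.py; python3 - <<'E'
from h import *
im,K,T,s=snap('wrist','w8')
for c,z in(('pad',.091),('blue',.091),('deck',.09),('blue',.015)):
    for b in blobs(mask(im,c),600):
        r=rect_at(K,T,b,z);print(c,z,b[:,0].mean(0).round(),[np.round(x,1) for x in r])
E
```

```text
tcp [ 539.6 -171.6  224.6] yaw -3.1 tilt [-0.0458  0.0355] q [-0.51   0.478  1.55   0.009  1.171 -2.126] F [ 0.1 -0.2 -0.6]
pad 0.091 [405. 227.] [array([ 535.6, -108.9]), array([87.9, 36.1]), np.float64(2.1)]
blue 0.091 [405. 227.] [array([ 535.9, -108.9]), array([88.4, 36.5]), np.float64(2.1)]
blue 0.091 [101. 254.] [array([ 559. , -312.7]), array([64.6, 23.3]), np.float64(89.7)]
deck 0.09 [311. 225.] [array([ 537.6, -171.4]), array([ 93.3, 180.7]), np.float64(2.2)]
blue 0.015 [405. 227.] [array([552.8, -89.7]), array([112.3,  46.4]), np.float64(2.1)]
blue 0.015 [101. 254.] [array([ 582.2, -348.6]), array([82.1, 29.7]), np.float64(89.7)]
```

View pics/w8.png

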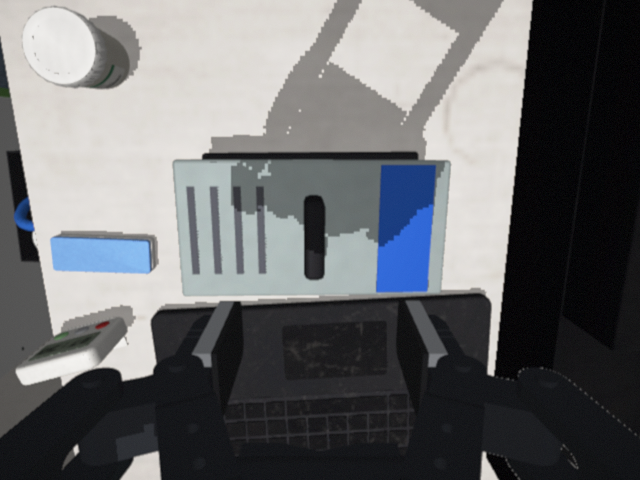

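Wrist view: the deck sits flat at (537.6,-171.4), 2.2°, against the carrier at (536.2,-170.4), 2.45°, so it is square within about 1.5 mm. Going for the mailer with jaws along x.

Request:
send_rows(commands=[{"delta_pos": [0.4,-1.6,0],"yaw": -0.18},{"delta_pos": [0.5,-2,0],"yaw": -0.18},{"delta_pos": [0.5,-2,0],"yaw": -0.18},{"delta_pos": [0.5,-2,0],"yaw": -0.18},{"delta_pos": [0.5,-2,0],"yaw": -0.18},{"delta_pos": [0.5,-2,0],"yaw": -0.18},{"delta_pos": [0.5,-2,0],"yaw": -0.18},{"delta_pos": [0.5,-2,0],"yaw": -0.18},{"delta_pos": [0.3,-1.4,-1],"yaw": -0.18},{"delta_pos": [0,0,-1],"yaw": 0}])

```text
t: 28.12
tcp_pos: [0.5717, -0.3397, 0.1805]
tool_rot: [0.728, 0.684, 0.04, -0.017]
force: [-0.5, -0.1, 0.6]
finger_gap: 0.654
```

Request:
send_rows(commands=[{"delta_pos": [0,0,0],"yaw": 0}])

```text
t: 28.25
tcp_pos: [0.5704, -0.3382, 0.1779]
tool_rot: [0.727, 0.685, 0.04, -0.02]
force: [-0.6, 0.8, 0.3]
finger_gap: 0.653
```

```bash
python3 st.py; python3 - <<'E'
from h import *
im,K,T,s=snap('wrist','w9')
for c,z in(('blue',.015),):
    for b in blobs(mask(im,c),600):
        r=rect_at(K,T,b,z);print(c,z,b[:,0].mean(0).round(),[np.round(x,1) for x in r])
E
```

```text
tcp [ 570.4 -338.2  177.9] yaw 1.513 tilt [0.0304 0.0834] q [-0.741  0.646  1.367  0.089  1.165 -0.718] F [-0.6  0.8  0.3]
blue 0.015 [330. 243.] [array([ 582.5, -348.6]), array([81.6, 29.3]), np.float64(89.5)]
blue 0.015 [361. 350.] [array([ 602.4, -436.3]), array([26.4, 51.1]), np.float64(21.9)]
```

View pics/w9.png

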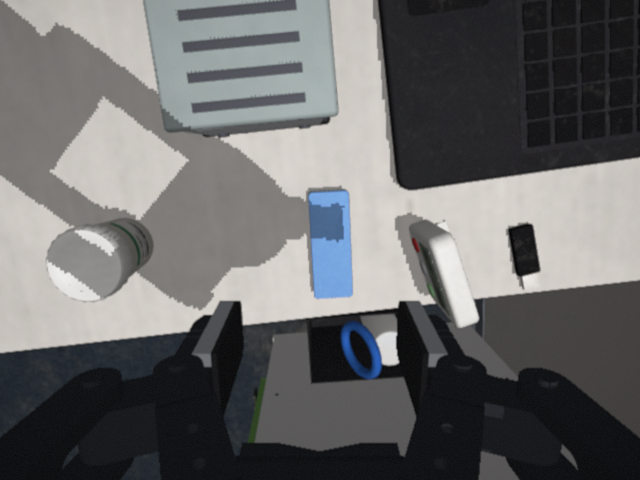

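Request:
send_rows(commands=[{"delta_pos": [1.2,-1.0,-3],"yaw": 0.049},{"delta_pos": [0,0,-4],"yaw": 0},{"delta_pos": [0,0,-4],"yaw": 0},{"delta_pos": [0,0,-1],"yaw": 0},{"delta_pos": [0,0,0],"yaw": 0}])

```text
t: 28.92
tcp_pos: [0.5854, -0.3464, 0.0588]
tool_rot: [0.706, 0.707, 0.04, -0.018]
force: [0.2, -1.0, -0.1]
finger_gap: 0.649
```

```bash
python3 st.py
```

```text
tcp [ 585.4 -346.4   58.8] yaw 1.574 tilt [0.0308 0.081 ] q [-0.734  0.814  1.389  0.098  0.972 -0.793] F [ 0.2 -1.  -0.1]
```

Request:
send_rows(commands=[{"delta_pos": [-0.3,-0.2,-2.5],"yaw": -0.012},{"delta_pos": [0,0,-1.8],"yaw": 0},{"delta_pos": [0,0,-0.4],"yaw": 0},{"delta_pos": [0,0,0],"yaw": 0}])

```text
t: 29.42
tcp_pos: [0.5865, -0.3509, 0.0173]
tool_rot: [0.709, 0.704, 0.04, -0.012]
force: [-0.1, 0.5, 0.4]
finger_gap: 0.645
```

```bash
python3 st.py
```

```text
tcp [ 586.5 -350.9   17.3] yaw 1.565 tilt [0.0407 0.073 ] q [-0.738  0.871  1.401  0.105  0.892 -0.798] F [-0.1  0.5  0.4]
```

Request:
send_rows(commands=[{"delta_pos": [-0.4,0.2,-0.7],"yaw": 0},{"delta_pos": [0,0,-0.5],"yaw": 0},{"delta_pos": [0,0,0],"yaw": 0}])

```text
t: 29.8
tcp_pos: [0.5831, -0.3494, 0.0063]
tool_rot: [0.709, 0.704, 0.04, -0.01]
force: [-0.5, 0.4, 0.4]
finger_gap: 0.644
```

Request:
send_rows(commands=[{"delta_pos": [0,0,-0.3],"yaw": 0},{"delta_pos": [0,0,0],"yaw": 0}])

```text
t: 30.05
tcp_pos: [0.5832, -0.3495, 0.0032]
tool_rot: [0.709, 0.704, 0.04, -0.01]
force: [-0.9, -0.3, -0.4]
finger_gap: 0.65
```

Request:
send_rows(commands=[{"delta_pos": [0,0,0],"yaw": 0},{"delta_pos": [0,0,0],"yaw": 0},{"delta_pos": [0,0,0],"yaw": 0},{"delta_pos": [0,0,0],"yaw": 0}], grip=1, force=40)

```text
t: 30.55
tcp_pos: [0.5837, -0.3498, 0.0038]
tool_rot: [0.709, 0.704, 0.04, -0.009]
force: [-0.5, -0.8, 0.3]
finger_gap: 0.34
```

```bash
python3 st.py
```

```text
tcp [ 583.7 -349.8    3.8] yaw 1.566 tilt [0.0439 0.0702] q [-0.74   0.887  1.414  0.108  0.858 -0.805] F [-0.5 -0.8  0.3]
```

Request:
send_rows(commands=[{"delta_pos": [0,0,2],"yaw": 0},{"delta_pos": [0,0,5],"yaw": 0},{"delta_pos": [0,0,6],"yaw": 0},{"delta_pos": [0,0,6],"yaw": 0},{"delta_pos": [-0.5,2.2,1],"yaw": 0.16},{"delta_pos": [-0.5,2.6,0],"yaw": 0.16},{"delta_pos": [-0.5,2.6,0],"yaw": 0.16},{"delta_pos": [-0.5,2.6,0],"yaw": 0.16},{"delta_pos": [-0.5,2.6,0],"yaw": 0.16},{"delta_pos": [-0.5,2.6,0],"yaw": 0.16}])

```text
t: 31.8
tcp_pos: [0.5529, -0.196, 0.2249]
tool_rot: [0.29, 0.956, 0.031, -0.018]
force: [0.1, 0.4, -0.7]
finger_gap: 0.338
```

Request:
send_rows(commands=[{"delta_pos": [-0.5,2.6,0],"yaw": 0.16},{"delta_pos": [-0.5,2.3,0],"yaw": 0.16},{"delta_pos": [0,1,0],"yaw": 0.16},{"delta_pos": [0,0.5,0],"yaw": 0.1},{"delta_pos": [0,0,0],"yaw": 0}])

```text
t: 32.42
tcp_pos: [0.5419, -0.1273, 0.2324]
tool_rot: [-0.006, 0.999, 0.023, -0.023]
force: [0.4, -1.1, -0.8]
finger_gap: 0.336
```

```bash
python3 st.py; python3 - <<'E'
from h import *
im,K,T,s=snap('wrist','w10')
for c,z in(('pad',.091),('blue',.091),('deck',.09),('blue',s['tcp_pos'][2]+.011)):
    for b in blobs(mask(im,c),600):
        r=rect_at(K,T,b,z);print(c,z,b[:,0].mean(0).round(),[np.round(x,1) for x in r])
E
```

```text
tcp [ 541.9 -127.3  232.4] yaw -3.128 tilt [-0.0464  0.0466] q [-0.444  0.457  1.564  0.024  1.182 -2.037] F [ 0.4 -1.1 -0.8]
pad 0.091 [337. 181.] [array([ 509.3, -110.2]), array([35.5, 35.7]), np.float64(2.1)]
blue 0.091 [324. 285.] [array([ 598.6, -119.4]), array([214.2,  64.9]), np.float64(0.5)]
deck 0.09 [243. 207.] [array([ 537.2, -171.4]), array([ 93.5, 180.8]), np.float64(2.0)]
deck 0.09 [127. 228.] [array([ 540.8, -251.5]), array([62.2,  7.5]), np.float64(2.2)]
deck 0.09 [149. 227.] [array([ 540.4, -236.5]), array([61.6,  7.5]), np.float64(2.2)]
deck 0.09 [172. 226.] [array([ 540.1, -221.7]), array([62.2,  6.9]), np.float64(2.0)]
deck 0.09 [194. 226.] [array([ 539.3, -206.5]), array([61.1,  7.2]), np.float64(1.9)]
blue 0.2433683411375419 [324. 285.] [array([ 533.6, -127.7]), array([101.1,  30.6]), np.float64(0.5)]
```

View pics/w10.png

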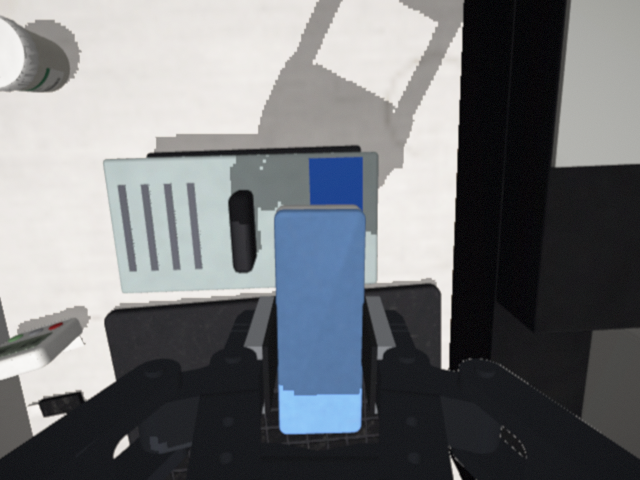

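Request:
send_rows(commands=[{"delta_pos": [-0.5,1.8,0],"yaw": 0.029},{"delta_pos": [0,0,-4],"yaw": 0},{"delta_pos": [0,0,-4],"yaw": 0},{"delta_pos": [0,0,-2.5],"yaw": 0},{"delta_pos": [0,0,0],"yaw": 0}])

```text
t: 33.1
tcp_pos: [0.536, -0.1064, 0.1276]
tool_rot: [-0.02, 0.999, 0.023, -0.022]
force: [-0.4, 0.7, 0.1]
finger_gap: 0.342
```

```bash
python3 st.py
```

```text
tcp [ 536.  -106.4  127.6] yaw -3.101 tilt [-0.0439  0.0451] q [-0.414  0.587  1.686  0.03   0.927 -2.042] F [-0.4  0.7  0.1]
```

Request:
send_rows(commands=[{"delta_pos": [0.05,-0.3,-1.2],"yaw": 0},{"delta_pos": [0,0,-1],"yaw": 0},{"delta_pos": [0,0,0],"yaw": 0}])

```text
t: 33.48
tcp_pos: [0.5378, -0.1097, 0.1066]
tool_rot: [-0.02, 0.999, 0.022, -0.02]
force: [-0.4, -0.3, -0.2]
finger_gap: 0.336
```

```bash
python3 st.py; python3 - <<'E'
from h import *
im,K,T,s=snap('wrist','w11')
m=mask(im,'blue');
for c,z in(('blue',s['tcp_pos'][2]+.011),('pad',.091),('deck',.09)):
    for b in blobs(mask(im,c),600):
        r=rect_at(K,T,b,z);print(c,z,b[:,0].mean(0).round(),[np.round(x,1) for x in r])
E
```

```text
tcp [ 537.8 -109.7  106.6] yaw -3.101 tilt [-0.04    0.0436] q [-0.418  0.621  1.696  0.031  0.879 -2.048] F [-0.4 -0.3 -0.2]
blue 0.1176241446110179 [319. 306.] [array([ 534.3, -110.5]), array([92.1, 31. ]), np.float64(2.4)]
pad 0.091 [320. 197.] [array([ 497.1, -110.5]), array([11.3, 36.1]), np.float64(0.7)]
deck 0.09 [198. 265.] [array([ 537.3, -162.3]), array([ 94.7, 163.3]), np.float64(2.0)]
```

View pics/w11.png

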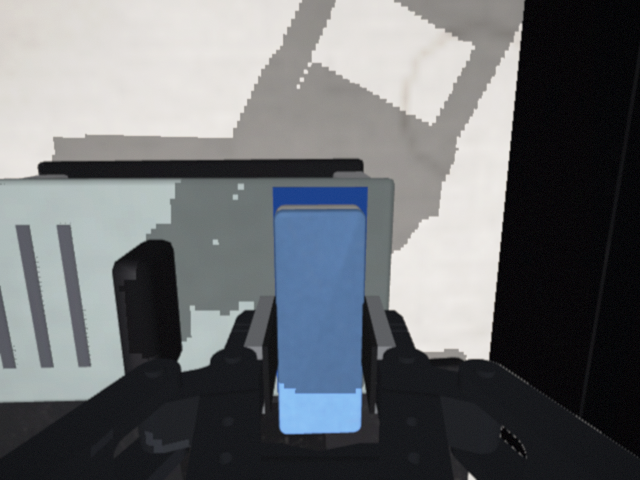

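Wrist view: the mailer (columns 276–363) is centred across the pad (273–367). The visible pad strip at rows 187–205 shows it needs about 4 mm towards -x. Shifting and lowering.

Request:
send_rows(commands=[{"delta_pos": [-0.4,0.05,-0.4],"yaw": 0},{"delta_pos": [0,0,-0.4],"yaw": 0},{"delta_pos": [0,0,0],"yaw": 0}])

```text
t: 33.9
tcp_pos: [0.5344, -0.1096, 0.0995]
tool_rot: [-0.02, 0.999, 0.022, -0.018]
force: [-0.2, -0.7, 0.4]
finger_gap: 0.339
```

```bash
python3 st.py; python3 - <<'E'
from h import *
im,K,T,s=snap('wrist','w12')
v=im[:,320].astype(int)
h=cv2.cvtColor(im,cv2.COLOR_BGR2HSV)
print([(r,h[r,320].tolist()) for r in range(170,235,3)])
bot=[r for r in range(240,470) if 95<h[r,320,0]<115 and h[r,320,1]>90];print(bot[-1],ray(K,T,(320,bot[-1]),s['tcp_pos'][2]+.011))
for r in range(180,225,5):print(r,ray(K,T,(320,r),.091)[0].round(4),ray(K,T,(320,r),s['tcp_pos'][2]+.011)[0].round(4))
E
```

```text
tcp [ 534.4 -109.6   99.5] yaw -3.101 tilt [-0.0373  0.0424] q [-0.42   0.628  1.711  0.031  0.854 -2.052] F [-0.2 -0.7  0.4]
[(170, [126, 47, 27]), (173, [140, 27, 28]), (176, [120, 35, 29]), (179, [120, 26, 29]), (182, [113, 35, 29]), (185, [143, 35, 29]), (188, [120, 20, 38]), (191, [90, 15, 100]), (194, [86, 17, 108]), (197, [94, 18, 111]), (200, [110, 196, 134]), (203, [111, 182, 133]), (206, [30, 9, 120]), (209, [108, 77, 116]), (212, [107, 118, 154]), (215, [108, 118, 169]), (218, [107, 117, 165]), (221, [107, 117, 166]), (224, [107, 118, 164]), (227, [107, 120, 164]), (230, [107, 118, 162]), (233, [107, 118, 164])]
434 [ 0.5770151  -0.10827301  0.11045882]
180 0.485 0.4827
185 0.4868 0.4843
190 0.4886 0.4859
195 0.4904 0.4875
200 0.4923 0.4891
205 0.4941 0.4907
210 0.496 0.4923
215 0.4979 0.494
220 0.4998 0.4956
```

Request:
send_rows(commands=[{"delta_pos": [0.1,0.05,-0.3],"yaw": 0},{"delta_pos": [0,0,-0.15],"yaw": 0},{"delta_pos": [0,0,0],"yaw": 0}])

```text
t: 34.33
tcp_pos: [0.5359, -0.1091, 0.0956]
tool_rot: [-0.02, 0.999, 0.021, -0.018]
force: [-1.2, 0.2, 3.7]
finger_gap: 0.334
```

Request:
send_rows(commands=[{"delta_pos": [0,0,-0.15],"yaw": 0}])

```text
t: 34.45
tcp_pos: [0.5362, -0.1092, 0.0948]
tool_rot: [-0.02, 0.999, 0.021, -0.018]
force: [1.0, -0.5, 8.7]
finger_gap: 0.339
```

```bash
python3 st.py
```

```text
tcp [ 536.2 -109.2   94.8] yaw -3.101 tilt [-0.0361  0.042 ] q [-0.418  0.637  1.71   0.032  0.845 -2.05 ] F [ 1.  -0.5  8.7]
```

Request:
send_rows(commands=[{"delta_pos": [0,0,0],"yaw": 0},{"delta_pos": [0,0,0],"yaw": 0},{"delta_pos": [0,0,0],"yaw": 0}], grip=-0.1)

```text
t: 34.83
tcp_pos: [0.5362, -0.1092, 0.0943]
tool_rot: [-0.02, 0.999, 0.021, -0.017]
force: [0.5, 1.0, 0.4]
finger_gap: 0.551
```

Request:
send_rows(commands=[{"delta_pos": [0,0,2],"yaw": 0},{"delta_pos": [0,0,4],"yaw": 0},{"delta_pos": [0,0,5],"yaw": 0},{"delta_pos": [0,-2,3],"yaw": 0},{"delta_pos": [0,0,0],"yaw": 0}])

```text
t: 35.45
tcp_pos: [0.5348, -0.1289, 0.2365]
tool_rot: [-0.02, 0.999, 0.022, -0.019]
force: [-0.5, 0.1, -0.4]
finger_gap: 0.55
```

```bash
python3 st.py; python3 - <<'E'
from h import *
im,K,T,s=snap('wrist','w13');b=manip.snapshot('scene')
h=cv2.cvtColor(im,cv2.COLOR_BGR2HSV)
lid=cv2.inRange(h,(95,60,90),(109,150,255));pad=cv2.inRange(h,(109,151,80),(125,255,255))
for n,m,z in(('lid',lid,.106),('pad',pad,.091),('deck',mask(im,'deck'),.09)):
    for q in blobs(m,300):print(n,[np.round(x,1) for x in rect_at(K,T,q,z)])
cv2.imwrite('pics/v13.png',np.hstack([im[60:460,100:500],b[60:460,200:600]]))
E
```

```text
tcp [ 534.8 -128.9  236.5] yaw -3.101 tilt [-0.0392  0.0432] q [-0.452  0.44   1.581  0.024  1.174 -2.072] F [-0.5  0.1 -0.4]
lid [array([ 534.8, -109.8]), array([83.3, 31.2]), np.float64(3.2)]
pad [array([ 535.4, -109.2]), array([87.1, 35.7]), np.float64(2.2)]
deck [array([ 537.3, -171.3]), array([ 93. , 180.8]), np.float64(2.1)]
deck [array([ 541. , -251.5]), array([62.6,  7.7]), np.float64(2.2)]
deck [array([ 540.5, -236.5]), array([61.3,  7.5]), np.float64(1.9)]
deck [array([ 540.1, -221.6]), array([61.5,  6.9]), np.float64(2.0)]
deck [array([ 539.3, -206.5]), array([62.3,  6.9]), np.float64(2.1)]
```

View pics/v13.png

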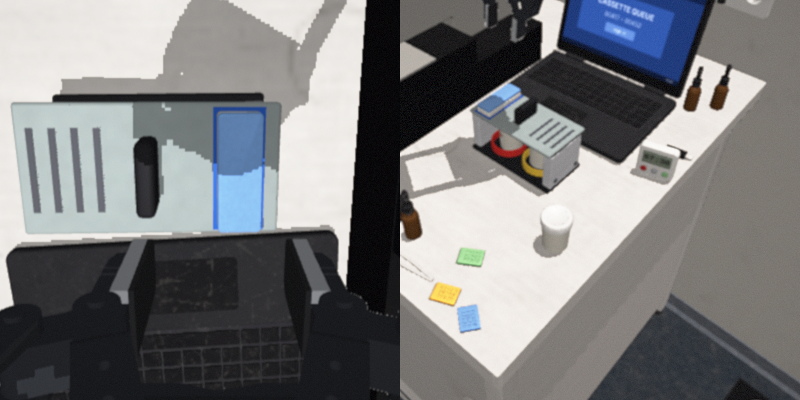

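Mailer at (534.8,-109.8) against the pad at (535.4,-109.2), yaw within 1°. The deck is flat on both brackets, the pots are standing in their rings, and the white pot hasn't moved. The gripper is clear, so I'm handing in.

```bash
python3 -c "
from station import manip
print(manip.sign_off())"
```

```text
the job is handed in; nothing more can be done
None
```

The carrier is loaded and handed in at about 35.5 s. The red pot went into the red ring, then the yellow pot into the yellow ring. The deck followed onto the brackets, and last the mailer went lengthwise on the blue pad. The white pot was not touched.

**Last checks**
- **Mailer:** its centre is about 0.8 mm from the pad's centre and about 1° off in yaw, inside the pad's outline.
- **Deck:** it is about 1.5 mm and 0.3° from the carrier's measured centre and yaw, and looks flat on both brackets.
- **Pots:** the wrist picture before the deck went on showed both standing in their rings. In the last scene picture their lower parts still look upright under the deck.
- **Gripper:** it was about 130 mm above the mailer at hand-in, touching nothing.

**What disagreed**
- **Tool tilt:** the tool drifted off vertical, mostly 2–4° and up to about 5°, and the moves could not correct it directly. I partly undid it by turning the wrist, so the deck was let go slightly tilted and settled level.
- **Carrier position:** the ring and base-edge measurements of the carrier's centre differed by about 1 mm, so I used their mean.
- **Yellow pot:** it touched down with about 14 N on the wrist, well under the limit.

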